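# Free the seized bomb head and check its electrode

### The arm

A 6-joint arm with a two-finger parallel gripper is mounted at the origin on the work surface. World frame = base frame: x ahead of the robot, y to its left, z up, the work surface at z = 0. Lengths are in m, angles in rad, forces in N, time in s.
With the tool pointing down it reaches from about 0.3 to 0.875 m from the base axis. Payload 6.4 kg.
Tool frame: the origin (TCP) lies at the very end of the fingers, on their centre line; the grasp point (between the pads) lies 19 mm behind it; z points along the fingers, y is the line along which they close (so a half turn about z gives the same grasp; the last joint's range is limited). The gripper opens to 85 mm and grips with 20 to 120 N. Pads are 22 mm wide; open, the fingers measure 114 mm over their backs; the gripper's body (76 mm by 85 mm) begins 54 mm behind the grasp point. The pads swing forward as they close: fully open they stand 13 mm farther back than shut.
Start: joints at [0.899, 0.181, 1.607, -0, 1.354, -0.206], TCP at [0.258, 0.514, 0.231] pointing down, gripper open.
Joint ranges: [-2.99, 2.99], [-0.89, 2.07], [0.3, 2.58], [-1.14, 4.28], [0, 2.63], [-3.12, 3.12]. Speed limits (rad/s): [2.57, 2.57, 3.01, 3.14, 3.14, 3.14].

### API

Orientations are given as a unit quaternion [w, x, y, z].
In Python, from bench import ctrl gives the robot as it stands.
- The arm moves only by the tool pendant, called after "Request:" by a JSON object that holds its "name" and its "arguments". Schema: {"type":"object","properties":{"ticks":{"type":"array","items":{"type":"array","items":{"type":"array","items":{"type":"number"},"minItems":7,"maxItems":7},"minItems":1,"maxItems":10},"minItems":1,"maxItems":1},"only":{"type":"string"},"quiet":{"type":"boolean"},"lines":{"type":"string"}},"required":["ticks"],"additionalProperties":false}. ticks is a list that holds a single list of rows (three levels of brackets), with 1 to 10 rows, each of 7 numbers: dx, dy, dz in fractions of the full range, 1 being 75 cm, then a rotation vector rx, ry, rz in fractions of the full range, 1 being 2 pi rad, then the opening from 0.0 (shut) to 1.0 (fully open); each row is the pose to reach, as a shift and turn from the pose commanded when the call began, along the tool's axes at that moment; what a row does not reach only later rows make up. A row lasts 1/8 s, in which the tool goes at most 0.0625 m and 0.188 rad, less where a joint would pass 70% of its speed; a pose out of reach is approached as far as the arm can. The fingers move at their own pace and stop on an object; the grip force is fixed at half the most. Time passes only in rows, so rows that do not move let the fingers close. The tool returns the time, the measured TCP pose, the force, the opening and the grip force at its end. only (a regular expression) keeps the lines of the reply that match it, lines (a string "A,B") keeps lines A to B, and quiet returns only ok. A shift or turn number past 1, either way, is cut back to 1. Input that does not fit is refused with a message, and nothing moves.
- ctrl.get_obs(): the state, without advancing time (a new reading comes with each control period).
- ctrl.camera(name): name is "side" or "top" or "wrist"; returns the picture (384x512x3 uint8, blue, green, red); there is no depth.
- ctrl.camera_params(name): a dict with "fovy" (degrees; the focal length in pixels is half the picture's height over the tangent of half this angle, whatever the lens; pixels are square), "cx", "cy" (the principal point, pixels), "view" (4x4, takes a point from world to camera coordinates). Camera axes: x right, y up, looking along -z (the intrinsics and any distortion apply to the point x, -y, -z); pixel columns grow to the right and rows downward; lengths in m; the calibration is good to about 2 mm. A picture is of the moment at which its call begins: read the wrist's pose just before it. camera_params takes no time and is no camera call; for the wrist camera it gives the pose at the moment of the call.
- ctrl.hand_in(): hands the job in; it is judged then, once.
The state is a dict: "time_s": time; "q": joint angles; "dq": joint speeds; "joint_efforts": joint torques, N m; "eef_pos": TCP position; "eef_rot": TCP orientation; "wrist_force": force on the tool from outside, world axes, zero at the start; "torque": the same for the moment, N m; "opening": opening from 0.0 (shut) to 1.0 (fully open); "grasp_force": force on a finger pad.
Only numpy, scipy, OpenCV 4.12 (cv2) and the standard library are available. Lean on these libraries where they do the work, as an engineer would, in place of code of your own. Each camera call takes 0.05 s, during which the arm holds its last target. There are 200 camera calls.

### The job

The head of the calorimeter bomb is seized in its cylinder: a straight pull only drags the cylinder up, so work the head out by its orange handle, twisting it back and forth while pulling gently, and keep the cylinder down on its stand. Then check its circuit by pressing the tip of its electrode down onto the tester's red spring contact for a moment, then likewise onto the blue one. Finally set the head upright in the white ring of the head rest and let go, without dropping it or pushing the bottle, dish or spanner about.

Things in the scene. Friction and masses are not known exactly. Their poses are not given: they have to be found in the camera images.
- bomb_head: Steel lid of the bomb, 130 mm tall, 0.35 kg. Origin: on its axis at the flange's underside, z up. Flange 68 mm across, 8 mm thick, with a yellow nose 12 mm wide pointing to +x, out to 46 mm from the axis. Below it a plug 36 mm across and 20 mm long, then the electrode. Above it a stem 18 mm thick and the orange handle bar. At the start the flange rests on the cylinder's rim, the plug inside
- handle_grip (a point): Point to grip, 52 mm above the head's origin on its axis, in the orange handle bar: 60 mm along the head's x, 20 mm across y (grip these two sides), from 36 to 60 mm above the head's origin
- electrode_tip (a point): Flat lower end of the copper electrode rod (8 mm thick), on the head's axis, 70 mm below the head's origin
- bomb_rim (a point): Centre of the cylinder's mouth, at its rim, 112 mm above the bench; z up. Two brass prongs stand at 45 degrees either side of +x, 36 to 49 mm from the axis, up to 24 mm above the rim. The head's nose stands between them: the head can twist until its x is about 0.55 rad either side of the cylinder's x. Rubber seal segments under the rim clamp the plug until the head has risen 13 to 19 mm
- bomb_cylinder (a joint): Height (m) by which the steel bomb cylinder (72 mm outside, 48 mm bore, 100 mm tall, 1.4 kg) is lifted off its stand: 0 = home. Only its weight holds it down; it cannot turn or go sideways. The seal's friction, about 28 to 38 N, exceeds its weight. While the plug is turning the upward drag is far smaller: rising 3 mm per 0.8 rad of twist leaves the cylinder down; twisting takes up to 0.7 N m
- bomb_stand: Fixed green base plate 130 x 130 x 12 mm with four dark posts up to 57 mm high, under the cylinder. Origin at the centre of its underside; axes as bomb_rim
- tester: Fixed grey continuity tester, 100 x 190 mm, 35 mm high, origin at the centre of its underside; the two contacts stand on its top at 55 mm either side of the middle along its y, either way round
- red_contact_top (a point): Centre of the top of the red spring contact, a plunger 26 mm across in a black collar 44 mm across; its top stands 23 mm above the tester's top and 11 mm above the collar
- blue_contact_top (a point): Centre of the top of the blue spring contact, the same in shape
- red_contact (a joint): How far the red contact is pressed down (m): 0 free, 0.007 fully down. It counts from 2 mm. Starts to move at about 2 N, fully down at 6 N
- blue_contact (a joint): The same for the blue contact
- rest_top (a point): Centre of the top face of the head rest's white ring, 95 mm above the bench; fixed ring, 90 mm outside, opening 48 mm, on three legs with a base plate 8 mm high. The head stands in it with its flange on the ring and the plug and electrode through the opening
- bottle: Bystander: white bottle with blue cap, 60 mm across, 150 mm tall, origin under its centre
- dish: Bystander: white ceramic bowl, 80 mm across, 40 mm tall, origin under its centre
- spanner: Bystander: steel spanner 160 mm long, lying on the bench

How it is judged:
On the way, in this order (a step that is already met when the one before it is completed fails the run):
1. the head is out of the cylinder, which stands home on its stand (z of bomb_head in the frame of bomb_rim above 0.022 m and value of joint bomb_cylinder below 0.006 m), for 0.1 s.
2. the electrode's tip presses the red contact down by 2 mm or more (value of joint red_contact above 0.002 m and horizontal distance between electrode_tip and red_contact_top below 0.013 m and distance between electrode_tip and red_contact_top below 0.016 m), for 0.1 s.
3. the electrode's tip presses the blue contact down by 2 mm or more (value of joint blue_contact above 0.002 m and horizontal distance between electrode_tip and blue_contact_top below 0.013 m and distance between electrode_tip and blue_contact_top below 0.016 m), for 0.1 s.
At the end, for the whole second after the job is handed in: The head stands upright (within 0.1 rad) and still in the head rest, its flange on the ring (within 4 mm) and centred within 10 mm, released; the cylinder stands home on its stand (lifted less than 6 mm) (horizontal distance between bomb_head and rest_top below 0.01 m and z of bomb_head in the frame of rest_top between -0.004 and 0.004 m and angle between bomb_head's own z axis and vertical below 0.1 rad and linear speed of bomb_head below 0.02 m/s and value of joint bomb_cylinder below 0.006 m); the robot touches nothing.
It fails at once if the cylinder is dragged up off its stand by 10 mm or more (value of joint bomb_cylinder above 0.01 m).
It fails at once if the head is dropped (falls faster than 0.6 m/s, not held) (linear speed of bomb_head above 0.6 m/s and contact force between the fingers and bomb_head below 0.1 N).
It fails at once if the bottle, dish or spanner is pushed by more than 40 mm (distance of any of bottle, dish, spanner from where it was at the start of the episode above 0.04 m).
It also fails if it takes over 64 s, if anything falls off the work surface, if the arm or the gripper's body presses on something with over 40 N, if the wrist force passes 120 N, or if a joint passes its speed limit or range.

## Working session

There is one attempt and no reset: what is moved stays moved. The work goes in short steps, Python scripts to look and compute and a tool call to move; the robot and the scene stay as the last step left them, time stands still between calls to the robot, and variables do not carry over. Pictures are saved under pics/ and viewed, at most 10 in all, crops included, and the job is handed in when it is done.

```bash
ls; mkdir -p pics
```

Run:
```python
from bench import ctrl
import cv2,numpy as np,json
for n in("top","side"):
    im=ctrl.camera(n); cv2.imwrite(f"pics/{n}0.png",im)
    p=ctrl.camera_params(n); print(n,p)
o=ctrl.get_obs(); print(o)
```

```text
bench.py
pics
top {'fovy': 53.66370080854937, 'cx': 257.4428802022053, 'cy': 194.52216767511254, 'view': array([[ 0.04045317, -0.99917821, -0.00253783, -0.04499243],
       [ 0.97928613,  0.03914323,  0.19866172, -0.58328655],
       [-0.19839912, -0.01052176,  0.98006484, -0.75915385],
       [ 0.        ,  0.        ,  0.        ,  1.        ]])}
side {'fovy': 47.948415884241406, 'cx': 254.0683733834072, 'cy': 187.96187191100046, 'view': array([[ 0.82615321, -0.56339482, -0.00756012, -0.45164752],
       [ 0.35387695,  0.50838494,  0.78505787, -0.29182561],
       [-0.43845408, -0.65125343,  0.61937629, -0.89848073],
       [ 0.        ,  0.        ,  0.        ,  1.        ]])}
{'time_s': 0.1, 'q': array([ 8.98739282e-01,  1.81477020e-01,  1.60791549e+00,  1.93180257e-05,
        1.35381023e+00, -2.06302237e-01]), 'dq': array([-0.00120678, -0.00161707, -0.00047707,  0.00133405,  0.00047299,
       -0.00221356]), 'joint_efforts': array([ 1.66715836e-04, -4.45879519e+01, -3.52236414e+01, -2.23697634e-04,
        4.22129538e-03, -2.19437652e-05]), 'eef_pos': array([0.25789115, 0.51336068, 0.23046486]), 'eef_rot': array([-3.50838997e-04,  2.30780164e-01,  9.73005585e-01, -7.24637612e-04]), 'wrist_force': array([0.04036998, 0.51525979, 0.35833674]), 'torque': array([-0.02279535, -0.02851378,  0.03576461]), 'grasp_force': 0.0, 'opening': 0.9984636343998599}
```

View pics/top0.png

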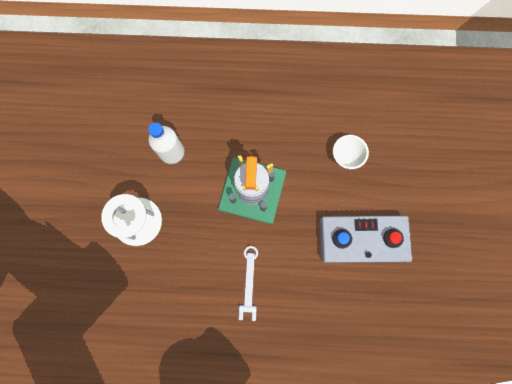

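View pics/side0.png

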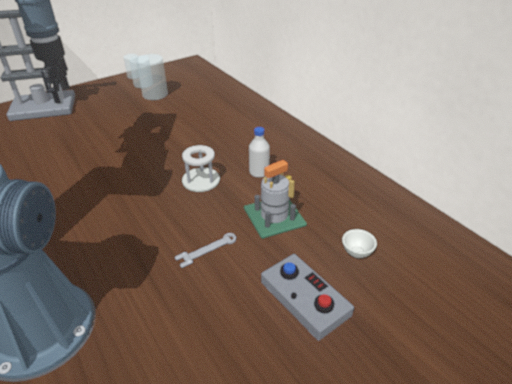

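The top view shows the handle at about (251,172), red contact (395,238), blue contact (343,238), rest ring (125,217), bottle (166,145), dish (350,152) and spanner (249,285). The side view shows the handle at (276,168), red (324,302), blue (289,270) and ring (198,155). I'll triangulate these.

Create h.py:
```python
import cv2,numpy as np
from bench import ctrl
def ray(p,uv):
    f=192/np.tan(np.radians(p["fovy"])/2); V=p["view"]; R=V[:3,:3]
    d=R.T@np.array([(uv[0]-p["cx"])/f,-(uv[1]-p["cy"])/f,-1.]); return -R.T@V[:3,3],d/np.linalg.norm(d)
def plane(p,uv,z):
    c,d=ray(p,uv); return c+d*(z-c[2])/d[2]
def tri(rs):
    A=sum(np.eye(3)-np.outer(d,d) for c,d in rs); b=sum((np.eye(3)-np.outer(d,d))@c for c,d in rs)
    x=np.linalg.solve(A,b); return x,[round(float(np.linalg.norm(np.cross(x-c,d)))*1e3,1) for c,d in rs]
H={"orange":((8,150,120),(16,255,255)),"yellow":((19,110,110),(32,255,255)),"red":((172,150,90),(180,255,255)),"red2":((0,180,90),(4,255,255)),"blue":((105,150,90),(125,255,255)),"white":((0,0,185),(180,40,255)),"green":((65,80,40),(90,255,255))}
def blobs(im,col,amin=15):
    m=cv2.inRange(cv2.cvtColor(im,cv2.COLOR_BGR2HSV),*map(np.array,H[col]))
    if col=="red": m|=cv2.inRange(cv2.cvtColor(im,cv2.COLOR_BGR2HSV),*map(np.array,H["red2"]))
    cs,_=cv2.findContours(m,cv2.RETR_EXTERNAL,cv2.CHAIN_APPROX_NONE)
    return sorted([c for c in cs if cv2.contourArea(c)>=amin],key=cv2.contourArea,reverse=True)
def cen(c):
    m=cv2.moments(c); return np.array([m["m10"]/m["m00"],m["m01"]/m["m00"]])
```

Run:
```python
from h import *
np.set_printoptions(precision=4,suppress=True)
for n in("top","side"):
    im=cv2.imread(f"pics/{n}0.png")
    for col in("orange","yellow","red","blue","white","green"):
        for c in blobs(im,col,8)[:7]:
            b=cv2.boundingRect(c)
            if b[1]<60 and n=="top" : continue
            print(n,col,cv2.contourArea(c),cen(c),b, [tuple(np.round(x,1)) if np.ndim(x) else round(x,1) for x in cv2.minAreaRect(c)])
```

```text
top orange 22.0 [250.9924 170.9015] (245, 156, 13, 33) [(np.float64(250.9), np.float64(172.0)), (np.float64(11.2), np.float64(32.4)), 2.7]
top yellow 144.0 [251.125  172.9051] (247, 158, 8, 29) [(np.float64(250.5), np.float64(172.0)), (np.float64(28.0), np.float64(7.0)), 90.0]
top yellow 33.5 [269.5323 167.6318] (267, 163, 6, 10) [(np.float64(269.5), np.float64(167.5)), (np.float64(9.0), np.float64(5.0)), 90.0]
top yellow 27.5 [239.9939 158.7879] (237, 155, 6, 10) [(np.float64(240.3), np.float64(159.0)), (np.float64(9.1), np.float64(4.6)), 68.2]
top red 104.0 [394.7981 237.2997] (389, 231, 13, 13) [(np.float64(394.6), np.float64(237.2)), (np.float64(11.6), np.float64(11.6)), 63.4]
top blue 139.0 [155.446  129.5791] (149, 123, 14, 14) [(np.float64(155.5), np.float64(129.5)), (np.float64(13.0), np.float64(13.0)), 90.0]
top blue 113.0 [342.8673 237.649 ] (337, 232, 13, 13) [(np.float64(343.0), np.float64(238.0)), (np.float64(12.0), np.float64(12.0)), 90.0]
top white 3705.5 [366.6457 239.0573] (323, 217, 89, 45) [(np.float64(367.0), np.float64(239.0)), (np.float64(44.0), np.float64(88.0)
[... 1678 characters left out ...]
.0)), 90.0]
side white 305.0 [199.3787 183.2486] (183, 174, 36, 17) [(np.float64(200.1), np.float64(182.9)), (np.float64(35.1), np.float64(15.1)), 5.4]
side white 193.0 [258.5052 145.6744] (250, 137, 18, 18) [(np.float64(258.5), np.float64(146.0)), (np.float64(16.3), np.float64(14.8)), 45.0]
side white 173.0 [ 5.2341 91.8112] (0, 81, 14, 21) [(np.float64(6.5), np.float64(91.0)), (np.float64(13.0), np.float64(20.0)), 0.0]
side white 164.5 [26.2199 85.1499] (16, 79, 27, 16) [(np.float64(29.5), np.float64(86.4)), (np.float64(13.3), np.float64(26.0)), 84.0]
side green 568.0 [272.4724 223.3325] (245, 205, 61, 33) [(np.float64(273.2), np.float64(224.1)), (np.float64(62.4), np.float64(29.6)), 11.3]
```

Run:
```python
from h import *
np.set_printoptions(precision=4,suppress=True)
t,s=ctrl.camera_params("top"),ctrl.camera_params("side")
def T(a,b,n): print(n,*tri([ray(t,a),ray(s,b)]))
T((251.2,172),(276,167.8),"handle(~.165)")
T((394.8,237.3),(324,301),"red .058"); T((342.9,237.8),(289,268),"blue .058")
T((125,216.5),(198.3,154.8),"ring .095"); T((155.4,129.6),(258.5,131),"cap")
for n,u,z in[("handle",(251.2,172),.172),("h end far",(251.2,156.5),.172),("h end near",(250.5,188),.172),("prongR",(269.5,167.5),.136),("prongL",(240.2,159),.136),("red",(394.8,237.3),.058),("blue",(342.9,237.8),.058),("stand",(251.7,190.1),.012),("ring",(125,216.5),.095),("dish",(350.5,151.5),.04),("spA",(249,250),.005),("spB",(248,318),.005),("bottle",(155.4,129.6),.15)]: print(n,plane(t,u,z))
g=max(blobs(cv2.imread("pics/top0.png"),"green"),key=cv2.contourArea)
print([plane(t,c,.012) for c in cv2.boxPoints(cv2.minAreaRect(g))])
```

```text
handle(~.165) [ 0.6059 -0.0094  0.1672] [0.6, 0.6]
red .058 [ 0.5048 -0.3153  0.0547] [0.0, 0.0]
blue .058 [ 0.4995 -0.2057  0.0556] [0.3, 0.3]
ring .095 [0.5212 0.2436 0.0988] [0.9, 0.9]
cap [0.6898 0.1853 0.1476] [0.1, 0.1]
handle [ 0.6041 -0.0093  0.172 ]
h end far [ 0.6343 -0.008   0.172 ]
h end near [ 0.5735 -0.0094  0.172 ]
prongR [ 0.6243 -0.0439  0.136 ]
prongL [0.6394 0.0147 0.136 ]
red [ 0.5045 -0.3142  0.058 ]
blue [ 0.499 -0.205  0.058]
stand [ 0.6038 -0.0075  0.012 ]
ring [0.5209 0.2454 0.095 ]
dish [ 0.6956 -0.2269  0.04  ]
spA [ 0.4685 -0.0072  0.005 ]
spB [ 0.3233 -0.0116  0.005 ]
bottle [0.6889 0.1845 0.15  ]
[array([0.5554, 0.0678, 0.012 ]), array([0.682 , 0.0435, 0.012 ]), array([ 0.6533, -0.0841,  0.012 ]), array([ 0.5284, -0.0564,  0.012 ])]
```

Add to h.py:
```python
from scipy.spatial.transform import Rotation as Rn
def to(pos,yaw=None):
    """tool-frame shift/turn from the measured pose to TCP pos, tool down, tool y at world angle yaw"""
    o=ctrl.get_obs(); w,x,y,z=o["eef_rot"]; R=Rn.from_quat([x,y,z,w]); M=R.as_matrix()
    d=M.T@(np.array(pos)-o["eef_pos"])
    yn=np.arctan2(M[1,1],M[0,1]); yaw=yn if yaw is None else yaw
    T=np.array([[np.sin(yaw),np.cos(yaw),0],[-np.cos(yaw),np.sin(yaw),0],[0,0,-1]])
    T[:,0]=np.cross(T[:,1],T[:,2])
    print("d",np.round(d,4),"rot",np.round((R.inv()*Rn.from_matrix(T)).as_rotvec(),3),"|d|",round(np.linalg.norm(d),3),"yaw now",round(yn,3),"q",np.round(o["q"],2))
```

```bash
python3 -c "
from h import *
to((.604,-.009,.30),1.571)"
```

```text
d [-0.5438 -0.3114 -0.0692] rot [-0.001 -0.001 -0.466] |d| 0.63 yaw now 1.105 q [ 0.9   0.18  1.61  0.    1.35 -0.21]
```

Units first: shifts go in shares of 75 cm and turns go in shares of 2 pi rad. So -0.544 m / 0.75 = -0.7253, -0.311 m / 0.75 = -0.4147, -0.466 rad / 6.2832 = -0.0742.

Request:
{"name": "pendant", "arguments": {"ticks": [[[-0.0667,-0.04,-0.0667,0,0,-0.008,1],[-0.7253,-0.4147,-0.092,0,0,-0.0742,1],[-0.7253,-0.4147,-0.092,0,0,-0.0742,1],[-0.7253,-0.4147,-0.092,0,0,-0.0742,1],[-0.7253,-0.4147,-0.092,0,0,-0.0742,1],[-0.7253,-0.4147,-0.092,0,0,-0.0742,1],[-0.7253,-0.4147,-0.092,0,0,-0.0742,1],[-0.7253,-0.4147,-0.092,0,0,-0.0742,1],[-0.7253,-0.4147,-0.092,0,0,-0.0742,1],[-0.7253,-0.4147,-0.092,0,0,-0.0742,1]]]}}

```text
time_s: 1.35
eef_pos: [0.5886, 0.0149, 0.2985]
eef_rot: [-0.0, 0.0, 1.0, 0.0]
wrist_force: [1.4, 0.4, -0.3]
opening: 0.997
grasp_force: 0.0
```

```bash
python3 -c "
from h import *
to((.604,-.009,.30),1.571)"
```

```text
d [-0.0154 -0.0239 -0.0015] rot [ 0. -0. -0.] |d| 0.028 yaw now 1.571 q [-0.18  0.16  1.49  0.    1.49 -1.75]
```

Converted, -0.0239 m / 0.75 = -0.0319, -0.0154 m / 0.75 = -0.0205.

Request:
{"name": "pendant", "arguments": {"ticks": [[[-0.0205,-0.0319,-0.002,0,0,0,1],[-0.0205,-0.0319,-0.002,0,0,0,1],[-0.0205,-0.0319,-0.002,0,0,0,1]]]}}

```text
time_s: 1.72
eef_pos: [0.6027, -0.0065, 0.2997]
eef_rot: [-0.001, -0.0, 1.0, 0.0]
wrist_force: [-0.4, -0.2, 0.0]
opening: 1.002
grasp_force: 0.0
```

Run:
```python
from h import *
np.set_printoptions(precision=4,suppress=True)
p=ctrl.camera_params("wrist"); im=ctrl.camera("wrist"); cv2.imwrite("pics/w1.png",im)
np.save("w1.npy",p["view"]); print(p)
for col in("orange","yellow","green"):
    for c in blobs(im,col,60)[:5]: print(col,cv2.contourArea(c),cen(c),cv2.minAreaRect(c))
```

```text
{'fovy': 67.53880694409374, 'cx': 255.3220568286673, 'cy': 190.20686855643342, 'view': array([[-0.0004,  1.    ,  0.0006,  0.0067],
       [-0.9544, -0.0002, -0.2986,  0.635 ],
       [-0.2986, -0.0007,  0.9544, -0.2645],
       [ 0.    ,  0.    ,  0.    ,  1.    ]])}
orange 17207.0 [263.692   42.2399] ((243.949462890625, 47.56983947753906), (91.9173812866211, 487.15179443359375), 89.01223754882812)
orange 9327.5 [108.4437 154.1886] ((105.83755493164062, 153.90945434570312), (60.22465515136719, 213.55084228515625), 88.17203521728516)
orange 8209.5 [ 58.5465 256.5839] ((75.0, 255.0), (150.0, 86.0), 0.0)
orange 8054.5 [242.9061 255.3407] ((254.83248901367188, 262.9184265136719), (74.03765106201172, 205.09303283691406), 89.40319061279297)
orange 5624.5 [467.3105 265.3509] ((461.5, 262.5), (73.0, 99.0), 90.0)
yellow 122.5 [223.0218 193.1469] ((223.63792419433594, 193.15516662597656), (10.21324348449707, 18.012447357177734), 21.801410675048828)
yellow 97.5 [273.8034 204.906 ] ((273.5594482421875, 204.9432373046875), (17.424591064453125, 7.425668716430664), 72.89727020263672)
green 3325.5 [253.8128 138.363 ] ((255.2115478515625, 153.4423065185547), (86.87944793701172, 83.54547119140625), 11.309932708740234)
```

View pics/w1.png

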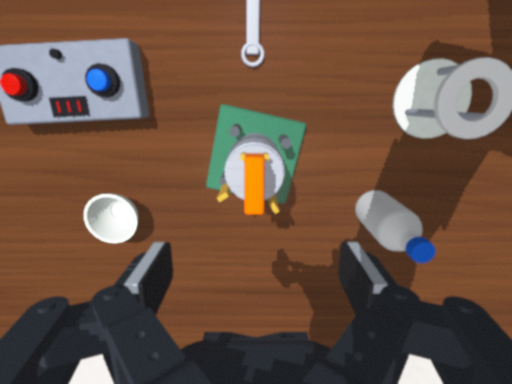

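The wrist view shows the handle from about (254,155) to (254,214), nearly along world x, with prongs at (223,194) and (275,206). The stand is turned by about -0.2 rad. I'll measure the handle precisely here and against the top view.

Run:
```python
from h import *
np.set_printoptions(precision=4,suppress=True)
t,s=ctrl.camera_params("top"),ctrl.camera_params("side")
w=ctrl.camera_params("wrist"); w["view"]=np.load("w1.npy")
H["orange"]=((8,200,190),(21,255,255))
P={}
for n,p,f in(("w",w,"w1"),("t",t,"top0"),("s",s,"side0")):
    im=cv2.imread(f"pics/{f}.png"); c=[c for c in blobs(im,"orange",60) if 200<cen(c)[0]<300][0]
    r=cv2.minAreaRect(c); print(n,r,cv2.contourArea(c)); P[n]=r[0]
    if n!="s":
        b=cv2.boxPoints(r); q=np.array([plane(p,x,.172) for x in b]); print(q)
        e=[(q[i]+q[(i+1)%4])/2 for i in range(4)]; a=max((e[0]-e[2],e[1]-e[3]),key=np.linalg.norm); print("centre",q.mean(0),"len",np.linalg.norm(a),"yaw",np.arctan(a[1]/a[0]))
print(tri([ray(w,P["w"]),ray(t,P["t"])]),tri([ray(w,P["w"]),ray(s,P["s"]),ray(t,P["t"])]))
for n,u in(("prong",(223,193.2)),("prong",(273.7,205))): print(n,plane(w,u,.13))
```

```text
w ((253.5, 184.5), (59.0, 19.0), 90.0) 1001.5
[[ 0.5765 -0.0173  0.172 ]
 [ 0.5765  0.0007  0.172 ]
 [ 0.6368  0.0012  0.172 ]
 [ 0.6368 -0.018   0.172 ]]
centre [ 0.6066 -0.0083  0.172 ] len 0.06022718106089128 yaw -0.0015170148051602543Traceback (most recent call last):
  File "<stdin>", line 8, in <module>
IndexError: list index out of range
```

```bash
python3 -c "
from h import *
to((.605,-.0085,.145),1.571)"
```

```text
d [-0.0025 -0.0025  0.155 ] rot [ 0.001 -0.001  0.001] |d| 0.155 yaw now 1.572 q [-0.21  0.19  1.45  0.    1.5  -1.78]
```

Converted, 0.145 m / 0.75 = 0.1933, -0.002 m / 0.75 = -0.0027.

Request:
{"name": "pendant", "arguments": {"ticks": [[[-0.0027,-0.0027,0.0667,0,0,0,1],[-0.0027,-0.0027,0.1333,0,0,0,1],[-0.0027,-0.0027,0.1733,0,0,0,1],[-0.0027,-0.0027,0.1933,0,0,0,1],[-0.0027,-0.0027,0.1933,0,0,0,1]]]}}

```text
time_s: 2.4
eef_pos: [0.6048, -0.0083, 0.155]
eef_rot: [-0.001, -0.001, 1.0, 0.0]
wrist_force: [0.1, -0.5, 0.7]
opening: 1.001
grasp_force: 0.0
```

```bash
python3 -c "
from h import *
to((.605,-.0085,.145),1.571)"
```

```text
d [-0.0002 -0.0002  0.01  ] rot [ 0.    -0.001  0.001] |d| 0.01 yaw now 1.572 q [-0.21  0.32  1.6   0.    1.23 -1.78]
```

Accurate. I'll lower the last 10 mm and close.

Converted, 0.01 m / 0.75 = 0.0133.

Request:
{"name": "pendant", "arguments": {"ticks": [[[0,0,0.0133,0,0,0,1],[0,0,0.0133,0,0,0,0.5],[0,0,0.0133,0,0,0,0],[0,0,0.0133,0,0,0,0],[0,0,0.0133,0,0,0,0],[0,0,0.0133,0,0,0,0],[0,0,0.0133,0,0,0,0],[0,0,0.0133,0,0,0,0]]]}}

```text
time_s: 3.4
eef_pos: [0.6056, -0.0081, 0.1462]
eef_rot: [0.0, -0.0, 1.0, 0.001]
wrist_force: [-1.4, 5.4, 5.0]
opening: 0.22
grasp_force: 60.5
```

Run:
```python
from h import *
im=ctrl.camera("wrist"); cv2.imwrite("pics/w2.png",im); to((.605,-.0085,.145),1.571)
print(ctrl.get_obs()["torque"])
```

```text
d [ 0.0006 -0.0004  0.0011] rot [0.002 0.001 0.   ] |d| 0.001 yaw now 1.571 q [-0.21  0.33  1.6   0.    1.21 -1.78]
[ 0.91601964  0.20980345 -0.20009557]
```

View pics/w2.png

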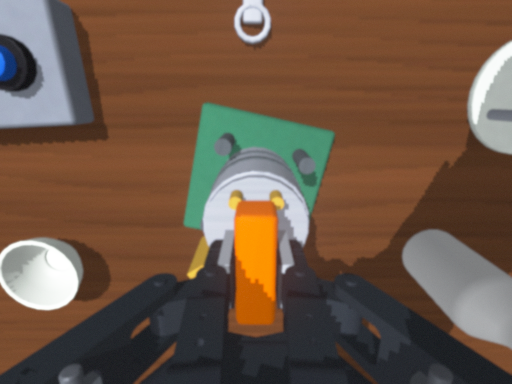

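The handle (255,262) is gripped centrally, with the flange and stand below it undisturbed. I'll start the twist and lift.

Converted, -0.0035 m / 0.75 = -0.0047, -0.001 m / 0.75 = -0.0013, -0.15 rad / 6.2832 = -0.0239.

Request:
{"name": "pendant", "arguments": {"ticks": [[[0,0,0,0,0,0.0239,0],[0,0,-0.0007,0,0,0.0477,0],[0,0,-0.0013,0,0,0.0716,0],[0,0,-0.002,0,0,0.0955,0],[0,0,-0.002,0,0,0.0716,0],[0,0,-0.0027,0,0,0.0477,0],[0,0,-0.0033,0,0,0.0239,0],[0,0,-0.004,0,0,0,0],[0,0,-0.0047,0,0,-0.0239,0]]]}}

```text
time_s: 4.58
eef_pos: [0.6049, -0.0085, 0.1473]
eef_rot: [-0.0, -0.077, 0.997, 0.001]
wrist_force: [2.1, 2.2, -7.6]
opening: 0.219
grasp_force: 59.5
```

Run:
```python
from h import *
im=ctrl.camera("side"); cv2.imwrite("pics/s1.png",im); to((.605,-.0085,.145),1.571)
H["orange"]=((4,150,150),(18,255,255))
for f in("side0","s1"):
  im=cv2.imread(f"pics/{f}.png")
  for col in("orange","yellow","green"):
    for c in blobs(im,col,30):
      if 230<cen(c)[0]<320 and 140<cen(c)[1]<250: print(f,col,cen(c),cv2.boundingRect(c),cv2.contourArea(c))
print(ctrl.get_obs()["torque"])
```

```text
d [-0.0001  0.      0.0024] rot [ 0.001 -0.001  0.16 ] |d| 0.002 yaw now 1.731 q [-0.21  0.33  1.6   0.    1.21 -1.94]
side0 orange [276.0559387  168.05287356] (265, 160, 23, 17) 217.5
side0 yellow [290.79378531 186.66666667] (286, 175, 8, 23) 59.0
side0 green [272.47241784 223.33245305] (245, 205, 61, 33) 568.0
s1 orange [269.98122066 170.45070423] (266, 163, 10, 14) 71.0
s1 yellow [291.36728395 188.61419753] (289, 179, 6, 19) 54.0
s1 green [272.26152948 223.14506713] (245, 204, 61, 34) 571.0
[ 0.66234874 -0.56500189  0.26871096]
```

Converted, -0.004 m / 0.75 = -0.0053, -0.0035 m / 0.75 = -0.0047, 0.75 rad / 6.2832 = 0.1194.

Request:
{"name": "pendant", "arguments": {"ticks": [[[0,0,0,0,0,0.0239,0],[0,0,-0.0007,0,0,0.0477,0],[0,0,-0.0013,0,0,0.0716,0],[0,0,-0.002,0,0,0.0955,0],[0,0,-0.0027,0,0,0.1194,0],[0,0,-0.0027,0,0,0.0955,0],[0,0,-0.0033,0,0,0.0716,0],[0,0,-0.004,0,0,0.0477,0],[0,0,-0.0047,0,0,0.0239,0],[0,0,-0.0053,0,0,0,0]]]}}

```text
time_s: 5.88
eef_pos: [0.6048, -0.0085, 0.1514]
eef_rot: [-0.001, -0.076, 0.997, 0.001]
wrist_force: [2.5, 1.5, -8.4]
opening: 0.222
grasp_force: 59.6
```

Request:
{"name": "pendant", "arguments": {"ticks": [[[0,0,0,0,0,0.0239,0],[0,0,-0.0007,0,0,0.0477,0],[0,0,-0.0013,0,0,0.0716,0],[0,0,-0.002,0,0,0.0955,0],[0,0,-0.0027,0,0,0.1194,0],[0,0,-0.0027,0,0,0.0955,0],[0,0,-0.0033,0,0,0.0716,0],[0,0,-0.004,0,0,0.0477,0],[0,0,-0.0047,0,0,0.0239,0],[0,0,-0.0053,0,0,0,0]]]}}

```text
time_s: 7.12
eef_pos: [0.6049, -0.0086, 0.1554]
eef_rot: [-0.001, -0.076, 0.997, 0.001]
wrist_force: [3.0, 2.4, -7.5]
opening: 0.225
grasp_force: 59.7
```

Converted, -0.004 m / 0.75 = -0.0053, -0.0035 m / 0.75 = -0.0047, 0.75 rad / 6.2832 = 0.1194.

Request:
{"name": "pendant", "arguments": {"ticks": [[[0,0,0,0,0,0.0239,0],[0,0,-0.0007,0,0,0.0477,0],[0,0,-0.0013,0,0,0.0716,0],[0,0,-0.002,0,0,0.0955,0],[0,0,-0.0027,0,0,0.1194,0],[0,0,-0.0027,0,0,0.0955,0],[0,0,-0.0033,0,0,0.0716,0],[0,0,-0.004,0,0,0.0477,0],[0,0,-0.0047,0,0,0.0239,0],[0,0,-0.0053,0,0,0,0]]]}}

```text
time_s: 8.38
eef_pos: [0.6049, -0.0085, 0.1594]
eef_rot: [-0.001, -0.076, 0.997, 0.001]
wrist_force: [3.0, 2.7, -7.7]
opening: 0.226
grasp_force: 59.7
```

Run:
```python
from h import *
im=ctrl.camera("side"); cv2.imwrite("pics/s2.png",im)
v=[cv2.resize(cv2.imread(f"pics/{f}.png")[140:250,225:325],None,fx=4,fy=4,interpolation=2) for f in("side0","s2")]
cv2.imwrite("pics/cmp.png",np.hstack(v))
H["orange"]=((4,150,150),(18,255,255))
for col in("orange","yellow"):
    for c in blobs(im,col,20):
      if 230<cen(c)[0]<320 and 140<cen(c)[1]<250: print(col,cen(c),cv2.boundingRect(c),cv2.contourArea(c))
```

```text
orange [270.16551724 166.32643678] (266, 158, 10, 16) 72.5
yellow [291.49287749 188.16524217] (289, 179, 6, 19) 58.5
```

View pics/cmp.png

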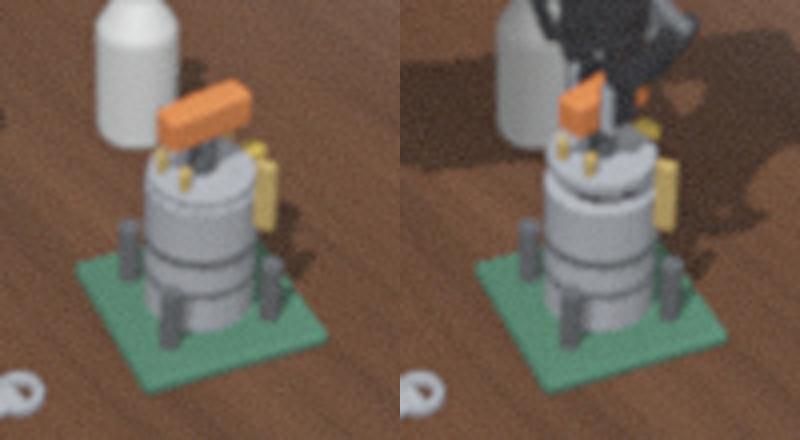

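The comparison shows the head risen, with a gap under the flange at (600,195). The cylinder's bands are unmoved against the posts, so it is still home. I'll keep going.

Converted, -0.004 m / 0.75 = -0.0053, -0.0035 m / 0.75 = -0.0047, 0.75 rad / 6.2832 = 0.1194.

Request:
{"name": "pendant", "arguments": {"ticks": [[[0,0,0,0,0,0.0239,0],[0,0,-0.0007,0,0,0.0477,0],[0,0,-0.0013,0,0,0.0716,0],[0,0,-0.002,0,0,0.0955,0],[0,0,-0.0027,0,0,0.1194,0],[0,0,-0.0027,0,0,0.0955,0],[0,0,-0.0033,0,0,0.0716,0],[0,0,-0.004,0,0,0.0477,0],[0,0,-0.0047,0,0,0.0239,0],[0,0,-0.0053,0,0,0,0]]]}}

```text
time_s: 9.68
eef_pos: [0.6048, -0.0092, 0.1644]
eef_rot: [-0.001, -0.076, 0.997, -0.0]
wrist_force: [0.1, -0.1, -2.2]
opening: 0.223
grasp_force: 59.9
```

Request:
{"name": "pendant", "arguments": {"ticks": [[[0,0,0,0,0,0.0239,0],[0,0,-0.0007,0,0,0.0477,0],[0,0,-0.0013,0,0,0.0716,0],[0,0,-0.002,0,0,0.0955,0],[0,0,-0.0027,0,0,0.1194,0],[0,0,-0.0027,0,0,0.0955,0],[0,0,-0.0033,0,0,0.0716,0],[0,0,-0.004,0,0,0.0477,0],[0,0,-0.0047,0,0,0.0239,0],[0,0,-0.0053,0,0,0,0]]]}}

```text
time_s: 10.92
eef_pos: [0.6047, -0.0096, 0.1683]
eef_rot: [-0.001, -0.075, 0.997, -0.0]
wrist_force: [0.5, -0.2, -3.0]
opening: 0.224
grasp_force: 60.0
```

Converted, -0.115 m / 0.75 = -0.1533, -0.07 m / 0.75 = -0.0933, 0.2 rad / 6.2832 = 0.0318.

Request:
{"name": "pendant", "arguments": {"ticks": [[[0,0,-0.004,0,0,0.0159,0],[0,0,-0.008,0,0,0.0318,0],[0,0,-0.0133,0,0,0.0318,0],[0,0,-0.0267,0,0,0.0318,0],[0,0,-0.0533,0,0,0.0255,0],[0,0,-0.0933,0,0,0.0255,0],[0,0,-0.1333,0,0,0.0255,0],[0,0,-0.1533,0,0,0.0255,0],[0,0,-0.1533,0,0,0.0255,0]]]}}

```text
time_s: 12.05
eef_pos: [0.6059, -0.0093, 0.2851]
eef_rot: [0.001, 0.005, 1.0, -0.0]
wrist_force: [0.5, 0.6, -4.3]
opening: 0.225
grasp_force: 60.0
```

Run:
```python
from h import *
im=ctrl.camera("side"); cv2.imwrite("pics/s3.png",im)
to((.499,-.25,.27),1.571)
for col in("yellow","red","blue"):
    for c in blobs(im,col,20): print(col,cen(c),cv2.boundingRect(c))
```

```text
d [ 0.1038 -0.2419  0.0136] rot [-0.   -0.   -0.01] |d| 0.264 yaw now 1.561 q [-0.21  0.21  1.47 -0.    1.46 -1.77]
yellow [291.58843537 187.84693878] (289, 180, 6, 18)
blue [289.01226994 267.98364008] (284, 263, 12, 11)
blue [258.29545455 131.28030303] (256, 128, 7, 7)
```

View pics/s3.png

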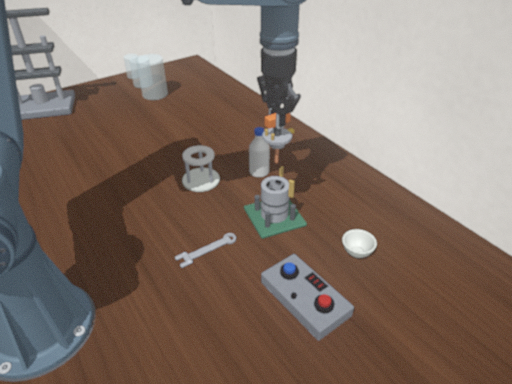

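The head is held clear at (278,140) with its electrode down to about (277,163). The cylinder stands home at (275,200). I'll check the tip against the expected position and cross-check the contacts and ring with the wrist view.

Run:
```python
from h import *
np.set_printoptions(precision=4,suppress=True)
s=ctrl.camera_params("side"); t=ctrl.camera_params("top"); w=ctrl.camera_params("wrist"); w["view"]=np.load("w1.npy")
def proj(p,X):
    c=p["view"]@np.r_[X,1]; f=192/np.tan(np.radians(p["fovy"])/2); return p["cx"]-f*c[0]/c[2],p["cy"]+f*c[1]/c[2]
print("tip exp",proj(s,(.6055,-.0093,.181)),"flange",proj(s,(.6055,-.0093,.251)))
im=cv2.imread("pics/w1.png")
for col in("red","blue"):
    for c in blobs(im,col,100): print(col,cen(c),plane(w,cen(c),.057))
im=cv2.imread("pics/s3.png")
cv2.imwrite("pics/c3.png",im[115:175,250:310].repeat(8,0).repeat(8,1))
for c in blobs(im,"red",8): print("side red",cen(c))
# ring in wrist view & top: circle via inner hole/outer contour
for n,p,f,(x0,y0,x1,y1) in(("w",w,"w1",(385,40,512,150)),("t",t,"top0",(95,185,170,250))):
    g=cv2.cvtColor(cv2.imread(f"pics/{f}.png")[y0:y1,x0:x1],cv2.COLOR_BGR2HSV)
    m=cv2.inRange(g,(0,0,110),(180,60,255)); cs,h=cv2.findContours(m,cv2.RETR_CCOMP,cv2.CHAIN_APPROX_NONE)
    for c,hh in zip(cs,h[0]):
        if cv2.contourArea(c)>60: e=cv2.fitEllipse(c); print(n,hh[3],cv2.contourArea(c),e[0][0]+x0,e[0][1]+y0,e[1],plane(p,(e[0][0]+x0,e[0][1]+y0),.095))
cv2.imwrite("pics/rings.png",np.hstack([cv2.resize(cv2.imread("pics/w1.png")[40:150,385:512],(508,440)),cv2.resize(cv2.imread("pics/top0.png")[185:250,95:170],(292,440))]))
```

```text
tip exp (np.float64(275.7264098920031), np.float64(163.26732920143235)) flange (np.float64(276.4351982776256), np.float64(138.53006370104873))
red [12.7268 83.7938] [ 0.5073 -0.3118  0.057 ]
blue [419.9933 249.6464] [0.7411 0.241  0.057 ]
blue [97.8053 79.3968] [ 0.502  -0.2039  0.057 ]
w -1 8181.0 453.73779296875 97.85940933227539 (83.06970977783203, 127.74842071533203) [0.5242 0.2218 0.095 ]
w 0 741.0 479.7620315551758 96.95332717895508 (24.98475456237793, 41.1173210144043) [0.5232 0.2516 0.095 ]
t -1 2367.0 131.5222511291504 219.0296745300293 (49.24330520629883, 61.52565383911133) [0.5163 0.2316 0.095 ]
```

View pics/c3.png

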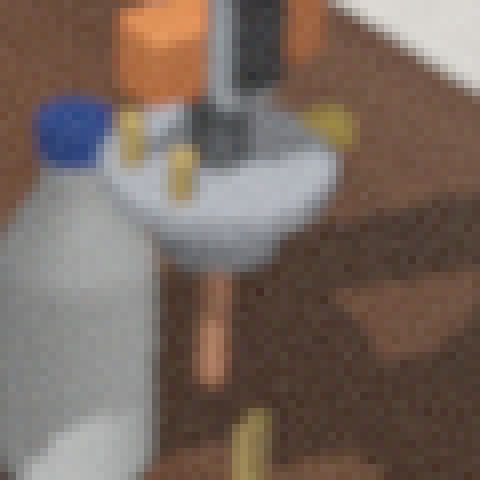

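View pics/rings.png

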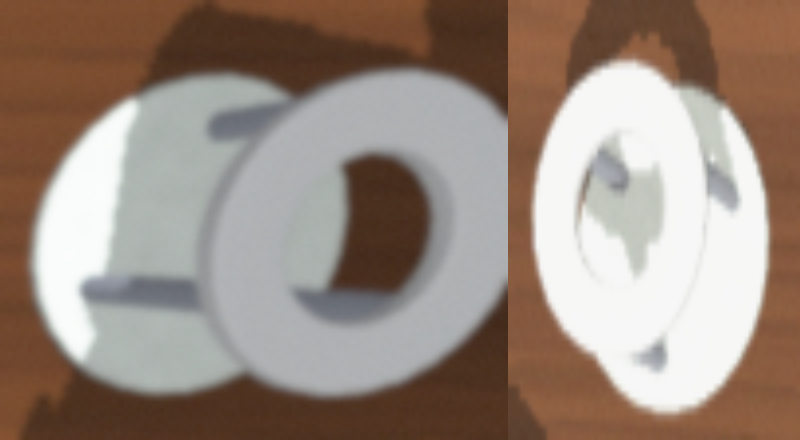

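The tip is at (276.4,163.1) against (275.7,163.3) expected, so the grip offsets hold. In the top view the ring's hole centre is at about (123.9,215.9), and in the wrist view at about (477.5,98.5). Next I compute the ring and the move to red.

Run:
```python
from h import *
np.set_printoptions(precision=4,suppress=True)
s=ctrl.camera_params("side"); t=ctrl.camera_params("top"); w=ctrl.camera_params("wrist"); w["view"]=np.load("w1.npy")
a,b,c=(123.9,215.9),(477.5,98.5),(198.3,154.5)
print(plane(t,a,.095),plane(w,b,.095),plane(s,c,.095)); print(tri([ray(t,a),ray(w,b)]),tri([ray(t,a),ray(s,c)]),tri([ray(t,a),ray(w,b),ray(s,c)]))
to((.505,-.3135,.2),1.571)
```

```text
[0.522  0.2478 0.095 ] [0.5249 0.2494 0.095 ] [0.5251 0.2497 0.095 ]
(array([0.5235, 0.2483, 0.0953]), [1.6, 1.6]) (array([0.5225, 0.2463, 0.0978]), [0.9, 0.9]) (array([0.5236, 0.2475, 0.0967]), [1.8, 1.4, 0.5])
d [ 0.0972 -0.3053  0.0836] rot [-0.   -0.   -0.01] |d| 0.331 yaw now 1.561 q [-0.21  0.21  1.47 -0.    1.46 -1.77]
```

Converted, -0.305 m / 0.75 = -0.4067, -0.29 m / 0.75 = -0.3867.

Request:
{"name": "pendant", "arguments": {"ticks": [[[0.0267,-0.08,0,0,0,0,0],[0.0533,-0.16,0,0,0,0,0],[0.08,-0.24,0,0,0,0,0],[0.1067,-0.32,0.0133,0,0,0,0],[0.1293,-0.3867,0.0533,0,0,0,0],[0.1293,-0.4067,0.0933,0,0,0,0],[0.1293,-0.4067,0.1107,0,0,0,0],[0.1293,-0.4067,0.1107,0,0,0,0],[0.1293,-0.4067,0.1107,0,0,0,0]]]}}

```text
time_s: 13.22
eef_pos: [0.5062, -0.3125, 0.2018]
eef_rot: [0.001, 0.004, 1.0, -0.0]
wrist_force: [0.9, -0.3, -3.3]
opening: 0.225
grasp_force: 60.4
```

Run:
```python
from h import *
to((.505,-.3135,.157),1.561)
```

```text
d [ 0.0012 -0.001   0.0448] rot [-0.001  0.001  0.002] |d| 0.045 yaw now 1.563 q [-0.75  0.25  1.59  0.    1.3  -2.32]
```

Converted, 0.045 m / 0.75 = 0.06, 0.044 m / 0.75 = 0.0587.

Request:
{"name": "pendant", "arguments": {"ticks": [[[0,-0.0013,0.0267,0,0,0,0],[0,-0.0013,0.0467,0,0,0,0],[0,-0.0013,0.0533,0,0,0,0],[0,-0.0013,0.0587,0,0,0,0],[0,-0.0013,0.06,0,0,0,0],[0,-0.0013,0.06,0,0,0,0]]]}}

```text
time_s: 13.98
eef_pos: [0.5053, -0.3141, 0.1563]
eef_rot: [0.0, 0.005, 1.0, 0.0]
wrist_force: [-2.6, 2.7, 1.9]
opening: 0.223
grasp_force: 61.2
```

The press force rose by 5.2 N and the TCP is 5.7 mm below contact, so red is pressed. Now to blue.

Converted, 0.109 m / 0.75 = 0.1453, -0.045 m / 0.75 = -0.06.

Request:
{"name": "pendant", "arguments": {"ticks": [[[0,0,0,0,0,0,0],[0,0,-0.04,0,0,0,0],[0,0,-0.06,0,0,0,0],[0.004,0.0667,-0.06,0,0,0,0],[0.0067,0.1453,-0.06,0,0,0,0],[0.0067,0.1453,-0.06,0,0,0,0],[0.0067,0.1453,-0.0333,0,0,0,0],[0.0067,0.1453,-0.0133,0,0,0,0],[0.0067,0.1453,-0.0053,0,0,0,0],[0.0067,0.1453,0,0,0,0,0]]]}}

```text
time_s: 15.22
eef_pos: [0.5013, -0.2056, 0.1559]
eef_rot: [-0.0, 0.005, 1.0, 0.0]
wrist_force: [-2.1, 0.9, 1.6]
opening: 0.225
grasp_force: 61.7
```

Request:
{"name": "pendant", "arguments": {"ticks": [[[0,0,0,0,0,0,0],[0,0,0,0,0,0,0],[0,0,0,0,0,0,0]]]}}

```text
time_s: 15.6
eef_pos: [0.5014, -0.2054, 0.1563]
eef_rot: [0.0, 0.005, 1.0, -0.0]
wrist_force: [-2.9, 0.9, 0.4]
opening: 0.226
grasp_force: 61.7
```

```bash
python3 -c "
from h import *
to((.5235,.2485,.29),1.571)"
```

```text
d [-0.0177  0.454  -0.134 ] rot [-0.001  0.    -0.01 ] |d| 0.474 yaw now 1.561 q [-0.61  0.19  1.76 -0.    1.19 -2.17]
```

Converted, 0.43 m / 0.75 = 0.5733, 0.26 m / 0.75 = 0.3467.

Request:
{"name": "pendant", "arguments": {"ticks": [[[0,0,-0.0667,0,0,0,0],[0,0,-0.1333,0,0,0,0],[0,0.0267,-0.1787,0,0,0,0],[0,0.1067,-0.1787,0,0,0,0],[0,0.1867,-0.1787,0,0,0,0],[0,0.2667,-0.1787,0,0,0,0],[0,0.3467,-0.1787,0,0,0,0],[0,0.4267,-0.1787,0,0,0,0],[-0.0133,0.5067,-0.1787,0,0,0,0],[-0.024,0.5733,-0.1787,0,0,0,0]]]}}

```text
time_s: 16.85
eef_pos: [0.5237, 0.2273, 0.2896]
eef_rot: [0.001, 0.004, 1.0, 0.0]
wrist_force: [1.4, -0.5, -4.1]
opening: 0.219
grasp_force: 61.2
```

Request:
{"name": "pendant", "arguments": {"ticks": [[[0,0.032,0,0,0,0,0],[0,0.032,0,0,0,0,0],[0,0.032,0,0,0,0,0]]]}}

```text
time_s: 17.23
eef_pos: [0.5238, 0.2483, 0.2894]
eef_rot: [-0.0, 0.005, 1.0, -0.0]
wrist_force: [0.3, -0.3, -3.9]
opening: 0.224
grasp_force: 61.2
```

Run:
```python
from h import *
to((.5235,.2485,.29),1.571)
for n in("side","top"): cv2.imwrite(f"pics/{n}4.png",ctrl.camera(n))
a=cv2.imread("pics/side4.png")[60:200,140:260]; b=cv2.imread("pics/top4.png")[150:290,60:180]
cv2.imwrite("pics/c4.png",cv2.resize(np.hstack([a,b]),None,fx=3.3,fy=3.3,interpolation=2))
```

```text
d [ 0.0003  0.0002 -0.0006] rot [-0.   -0.   -0.01] |d| 0.001 yaw now 1.561 q [ 0.24  0.15  1.53 -0.    1.47 -1.32]
```

View pics/c4.png

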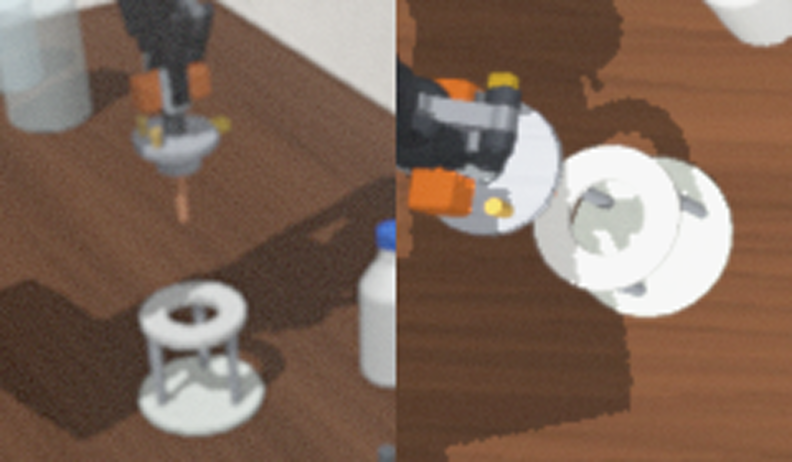

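The side crop shows the head upright above the ring, with the tip at image pixel (195.5,126.7) and the ring hole at (198.2,154.8). The TCP is over the measured ring centre, so I'll lower in steps and watch the force.

Converted, 0.135 m / 0.75 = 0.18, 0.12 m / 0.75 = 0.16.

```bash
python3 -c "
from h import *
s=ctrl.camera_params('side')
def proj(p,X):
    c=p['view']@np.r_[X,1]; f=192/np.tan(np.radians(p['fovy'])/2); return p['cx']-f*c[0]/c[2],p['cy']+f*c[1]/c[2]
print(proj(s,(.5238,.2483,.1852)),proj(s,(.5235,.2485,.095)))"
```

```text
(np.float64(195.20897436099855), np.float64(127.27999545791573)) (np.float64(197.99290082278873), np.float64(154.8720735713629))
```

Request:
{"name": "pendant", "arguments": {"ticks": [[[0,0,0.0667,0,0,0,0],[0,0,0.12,0,0,0,0],[0,0,0.16,0,0,0,0],[0,0,0.18,0,0,0,0],[0,0,0.18,0,0,0,0]]]}}

```text
time_s: 17.95
eef_pos: [0.5236, 0.248, 0.1543]
eef_rot: [-0.001, 0.005, 1.0, -0.0]
wrist_force: [0.3, 0.0, -3.3]
opening: 0.222
grasp_force: 61.0
```

Request:
{"name": "pendant", "arguments": {"ticks": [[[0,0,0.0067,0,0,0,0],[0,0,0.0133,0,0,0,0],[0,0,0.02,0,0,0,0],[0,0,0.0267,0,0,0,0],[0,0,0.0267,0,0,0,0]]]}}

```text
time_s: 18.58
eef_pos: [0.5234, 0.2486, 0.1342]
eef_rot: [-0.001, 0.005, 1.0, -0.0]
wrist_force: [0.1, -0.7, -4.7]
opening: 0.224
grasp_force: 61.1
```

Free entry, no side force. I'll lower the last 5 mm gently.

Converted, 0.006 m / 0.75 = 0.008, 0.0055 m / 0.75 = 0.0073.

Request:
{"name": "pendant", "arguments": {"ticks": [[[0,0,0.0027,0,0,0,0],[0,0,0.0053,0,0,0,0],[0,0,0.0067,0,0,0,0],[0,0,0.0073,0,0,0,0],[0,0,0.008,0,0,0,0],[0,0,0.008,0,0,0,0]]]}}

```text
time_s: 19.32
eef_pos: [0.5238, 0.2487, 0.1291]
eef_rot: [0.0, 0.005, 1.0, 0.0]
wrist_force: [-2.1, -0.6, -0.9]
opening: 0.22
grasp_force: 61.6
```

The ring now carries the weight. I'll release and retreat.

Converted, -0.15 m / 0.75 = -0.2, -0.1 m / 0.75 = -0.1333.

Request:
{"name": "pendant", "arguments": {"ticks": [[[0,0,0,0,0,0,0.3],[0,0,0,0,0,0,0.5],[0,0,0,0,0,0,0.8],[0,0,0,0,0,0,1],[0,0,0,0,0,0,1],[0,0,-0.0267,0,0,0,1],[0,0,-0.0667,0,0,0,1],[0,0,-0.1333,0,0,0,1],[0,0,-0.2,0,0,0,1],[0,0,-0.2,0,0,0,1]]]}}

```text
time_s: 20.58
eef_pos: [0.5263, 0.2494, 0.2843]
eef_rot: [0.005, 0.005, 1.0, 0.001]
wrist_force: [0.6, 0.2, 0.7]
opening: 0.999
grasp_force: 0.0
```

Run:
```python
from h import *
w=ctrl.camera("wrist"); s=ctrl.camera("side"); cv2.imwrite("pics/side5.png",s)
cv2.imwrite("pics/c5.png",np.hstack([cv2.resize(w,(400,300)),cv2.resize(s[90:255,140:360],(400,300),interpolation=2)]))
```

```text
(no output)
```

View pics/c5.png

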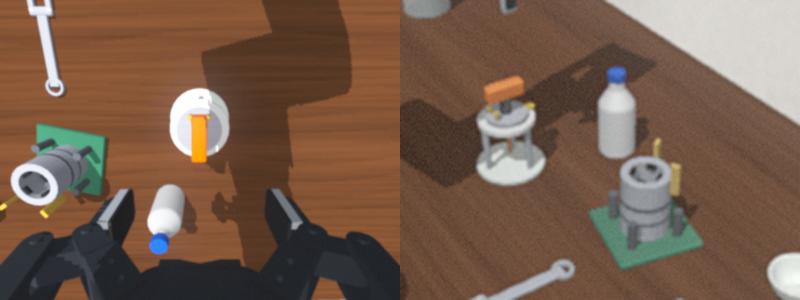

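The head stands upright in the ring at (507,110), the cylinder is home at (645,200), the bystanders are untouched and the gripper is clear. I'm handing in.

```bash
python3 -c "
from bench import ctrl
print(ctrl.hand_in())"
```

```text
the job is handed in; nothing more can be done
None
```

The job is handed in: I twisted the head out with the cylinder home, pressed it on the red then the blue contact, and set it upright and released in the head rest, at about 21 s; no verdict came back.

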